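Set the bench gauge's datum on a dowel with the recessed button

TASK

Set the datum of the bench gauge on the dowel that lies between its jaws: slide the jaw shut until the dowel is held snug between jaw and anvil, and only then take the screwdriver, reach its tip through the round hole in the front of the gauge's readout box and push the recessed button in. Finish while still pushing it in with the screwdriver in the gripper (the datum is only taken while it is held) and with the jaw still shut on the dowel; leave the pencil, the pliers and the offcut where they lie.

Things in the scene. Friction and masses are not known exactly. Their poses are not given: they have to be found in the camera images.
- gauge: Bench gauge, fixed behind the batten. Cast base 90 (x) x 280 (y) x 14 mm; origin at the centre of its underside, x away from the robot, y left along the base. Own y -140 to -60 mm: grey readout box, 92 mm high, front face at x -40 mm (display, hole). Then anvil, rest plate (top at z 16 mm), sliding jaw; at the back a beam (x 21 to 31, top 46 mm) with an end post (y 109 to 127, 49 mm high).
- jaw (a joint): The sliding jaw on the beam: the clear gap between anvil face and jaw face in m, 0 to 0.064; it starts 0.040 to 0.060 open. The jaw closes along the gauge's -y, runs with about 3 N of friction and stays where it is left.
- jaw_lug (a point): Centre of the steel thumb lug on top of the jaw's carriage; it moves with the jaw. 18 (gauge x) x 16 (gauge y) x 22 mm high, free all round from 53 to 74.5 mm above the bench (this point: 63.5 mm). It lies 52 mm to the +y side of the jaw's face; with the jaw shut on the dowel it is 80 mm from the readout box.
- dowel: The loose wooden dowel, 10 mm in diameter and 55 mm long, lying on the rest plate between the jaws, its length (own y) roughly along the gauge's x; origin at its middle, on its underside. The moving jaw straightens it and pushes it along against the anvil; shut on it the gap is 10 mm.
- hole (a point): Centre of the round hole, at the front face of the readout box, 60 mm above the bench: 14 mm in diameter, a straight bore along the gauge's x, too narrow for a finger. 12 mm inside it is the button's face. The point's axes are the gauge's.
- button (a joint): Travel of the recessed button in m: 0 out, 0.005 fully in; its switch closes at 0.003. White round cap, 12.4 mm across, in the bore behind the hole. It moves along the gauge's +x against a spring: 0.6 N to start, 2 N fully in, where it meets a hard stop. It springs back when let go, or when the push slackens.
- screwdriver: Screwdriver, loose on the bench in front of the batten, 161 mm long, 0.07 kg. Handle at own +y (y 0 to 80 mm, about 20 mm thick), 5 mm round steel shaft at -y (to -80.5 mm). Origin at mid-length on the underside. The shaft slopes down by 0.094 rad from the handle (10 mm above the own underside) to the tip (2.6 mm). Starts with the tip pointing ahead and left, 0.6 to 1.4 rad from x.
- screwdriver_tip (a point): Tip of the screwdriver's shaft, on its axis, 80.5 mm from the body's origin along its -y and 2.6 mm above its underside.
- screwdriver_handle (a point): Middle of the screwdriver's handle, 40 mm from the body's origin along its +y, 10 mm above its underside: a good place to grip it across.
- pencil: A yellow carpenter's pencil, 140 mm long, 7 mm thick, lying loose on the bench; to be left alone. Origin at its middle.
- pliers: Pliers with dipped handles, 166 x 53 x 19 mm, lying loose to the right of the gauge; to be left alone. Origin at the middle.
- offcut: A wooden offcut, 50 x 60 x 22 mm, lying loose to the left of the gauge; to be left alone. Origin at the middle of its underside.
- batten_long: The long flat wooden batten, fixed, lying along y on the bench between the robot and the gauge: 32 mm wide (x), 21 mm high. Origin at its middle, on its underside.
- anvil_face (a point): Centre of the fixed steel anvil's measuring face, 30 mm above the bench, which looks to the gauge's +y (gauge y = -42 mm); the face is 52 mm deep (x) and 30 mm high, the anvil 18 mm thick. The point's axes are the gauge's.

How it is judged:
On the way, in this order (a step that is already met when the one before it is completed fails the run):
1. the jaw is slid shut on the dowel and presses it against the anvil (over 1 N) (contact force between dowel and jaw above 1 N and value of joint jaw between 0.008 and 0.0115 m), for 0.1 s.
2. the screwdriver is lifted clear of the bench in the gripper (height (world z) of screwdriver above 0.03 m and contact force between screwdriver and the fingers above 2 N), for 0.1 s.
3. the button is pressed in by the screwdriver with the jaw shut on the dowel (value of joint button above 0.003 m and contact force between screwdriver and button above 1 N and value of joint jaw below 0.0115 m), for 0.3 s.
At the end, for the whole second after the job is handed in: The screwdriver, held in the gripper and at least 30 mm above the bench, presses on the button's cap with more than 1 N and holds the button in (over 3 of its 5 mm); the jaw is still shut on the dowel (gap 8 to 11.5 mm), which lies square between jaw and anvil on the rest plate (all of step 2 and all of step 3 and value of joint jaw above 0.008 m and y of dowel in the frame of gauge between -0.0385 and -0.0355 m and x of dowel in the frame of gauge between -0.045 and 0.03 m and z of dowel in the frame of gauge below 0.02 m and angle between the y axis of dowel and the x axis of gauge, either way round below 0.06 rad); the arm keeps its last pose, push and grip.
It fails at once if the button is pressed while the jaw is not shut on the dowel (value of joint button above 0.002 m and value of joint jaw above 0.013 m).
It fails at once if the pencil, the pliers or the offcut is moved by more than 30 mm (distance of any of pencil, pliers, offcut from where it was at the start of the episode above 0.03 m).
It also fails if it takes over 48 s, if anything falls off the work surface, if the arm or the gripper's body presses on something with over 40 N, if the wrist force passes 120 N, or if a joint passes its speed limit or range.

ROBOT

A 6-joint arm with a two-finger parallel gripper is mounted at the origin on a cart in front of the work surface, level with it; the furniture and walls round the work are solid. World frame = base frame: x ahead of the robot, y to its left, z up, the work surface at z = 0. Lengths are in m, angles in rad, forces in N, time in s.
With the tool pointing down it reaches from about 0.275 to 0.825 m from the base axis. Payload 4.9 kg.
Tool frame: the origin (TCP) lies at the very end of the fingers, on their centre line; the grasp point (between the pads) lies 19 mm behind it; z points along the fingers, y is the direction in which the jaws open and shut (so a half turn about z gives the same grasp; the last joint's range is limited). The gripper opens to 85 mm and grips with 20 to 120 N. Pads are 22 mm wide; open, the fingers measure 114 mm over their backs; the gripper's body (76 mm by 85 mm) begins 54 mm behind the grasp point. The pads swing forward as they close: fully open they stand 13 mm farther back than shut.
Start: joints at [0.975, 0.326, -0.193, 1.052, 0, 1.437], TCP at [0.245, 0.492, 0.231] pointing down, gripper open.
Joint ranges: [-2.65, 2.65], [-0.97, 1.79], [-1.3, 1.35], [-1.93, 2.1], [-1.47, 1.37], [-3.14, 3.14]. Speed limits (rad/s): [2.57, 2.57, 3.14, 3.14, 3.14, 3.14].

INTERFACE

Orientations are given as a unit quaternion [w, x, y, z].
In Python, from rig import observe, eyes, ticket gives the robot as it stands.
- The arm moves only by the tool send_rows, never from a script. Its argument "series" is a list of rows, each a list of 3 entries, a list of its own where there are three numbers: the shift along the tool's x, y, z in m, then the turn, a rotation vector about the tool's x, y, z in degrees, then the closure, from 0 (fully open) to 1 (shut). In form: [[[x, y, z], [ax, ay, az], jaw], ...]. A call has 1 to 8 rows; each row shifts and turns the commanded pose from where the row before left it, along the tool's axes as they then stand; what a row does not reach is not made up. A row lasts 1/10 s, in which the tool goes at most 50 mm and 8.59 degrees, less where a joint would pass 70% of its speed; a pose out of reach is approached as far as the arm can. A call is refused whole if a number of a shift passes 0.05 or a number of a turn 8.59, either way. A call with a gripper value outside its range is refused whole. The fingers move at their own pace and stop on an object; the grip force is fixed at half the most. Time passes only in rows, so rows that do not move let the fingers close. It gives the time, the measured TCP pose, the force and the opening at its end, in the units of the state.
- observe(): the state, without advancing time (a new reading comes with each control period).
- eyes.get_image(name): name is "side" or "top" or "wrist"; returns the picture (420x560x3 uint8, blue, green, red); there is no depth.
- eyes.camera_model(name): a dict with "fx", "fy", "cx", "cy" (pixels), "k1" (the pictures are not rectified: a ray, as slopes to the right and down, at radius r is drawn at 1 + k1 r^2 times it, then the intrinsics apply), "position" and "attitude" of the camera in the world. Camera axes: x right, y down, z forward; pixel columns grow to the right and rows downward; lengths in m; the calibration is good to about 2 mm. A picture is of the moment at which its call begins: read the wrist's pose just before it. camera_model takes no time and is no camera call; for the wrist camera it gives the pose at the moment of the call.
- ticket.job_done(): hands the job in, once; it reports no verdict.
The state is a dict: "time": time; "q": joint angles; "joint_velocities": joint speeds; "joint_efforts": joint torques, N m; "position": TCP position; "tcp_rot": TCP orientation; "ft_force": force on the tool from outside, world axes, zero at the start; "torque": the same for the moment, N m; "opening": finger opening in m.
Only numpy, scipy, OpenCV 4.12 (cv2) and the standard library are available. Lean on these libraries where they do the work, as an engineer would, in place of code of your own. Each camera call takes 0.05 s, during which the arm holds its last target. There are 200 camera calls.

## Working session

There is one attempt and no reset: what is moved stays moved. The work goes in short steps, Python scripts to look and compute and a tool call to move; the robot and the scene stay as the last step left them, time stands still between calls to the robot, and variables do not carry over. Pictures are saved under pics/ and viewed, about 8 in all and at most 12, crops included, and the job is handed in when it is done.

Besides the shell and the picture viewer there is one more tool, called after "Request:" as name(argument=value, ...) on one line, values as JSON. send_rows: Moves the arm, as the interface text tells. Its arguments: {"type":"object","properties":{"series":{"type":"array"}},"required":["series"]}

```bash
ls; mkdir -p pics
python3 - <<'E'
from rig import observe, eyes
import cv2
s=observe();print(s)
for n in("top","side"):
    print(n,eyes.camera_model(n)); cv2.imwrite(f"pics/{n}0.png",eyes.get_image(n))
E
```

```text
pics
{'time': 0.0, 'q': array([ 9.74755573e-01,  3.26946948e-01, -1.93605790e-01,  1.05202061e+00,
       -2.40758657e-05,  1.43658631e+00]), 'joint_velocities': array([-0.00109575,  0.00020329,  0.00134324,  0.00110182, -0.00108732,
        0.00023361]), 'joint_efforts': array([ 6.59701618e-04, -4.43400621e+01,  2.62441581e+01,  1.55834982e-02,
       -1.19744900e-04,  1.58772622e-07]), 'position': array([0.24473267, 0.49187637, 0.23049187]), 'tcp_rot': array([-3.06012548e-04,  2.28868592e-01,  9.73456921e-01, -8.34236460e-04]), 'ft_force': array([-0.12785185, -0.58785196,  0.39332713]), 'torque': array([0.02312997, 0.04082254, 0.01973204]), 'opening': 0.08562842615383556}
top {'fx': 483.65404198146183, 'fy': 483.65404198146183, 'cx': 277.5483838071059, 'cy': 211.41796913354227, 'k1': -0.034641904234000175, 'position': array([0.3792383 , 0.02495171, 1.15477116]), 'attitude': array([-0.06002021,  0.70448875, -0.70417885,  0.06500253])}
side {'fx': 496.83066019051176, 'fy': 496.83066019051176, 'cx': 281.3757669550624, 'cy': 212.30196852407715, 'k1': 0.02774832823543452, 'position': array([0.36858414, 0.96051242, 0.81814346]), 'attitude': array([ 0.03801475, -0.09660854,  0.89756949, -0.42847484])}
```

View pics/top0.png

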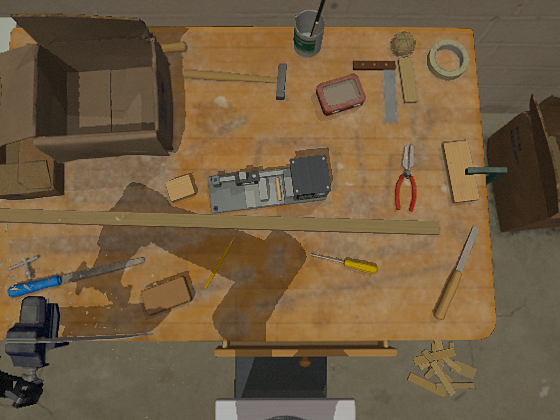

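View pics/side0.png

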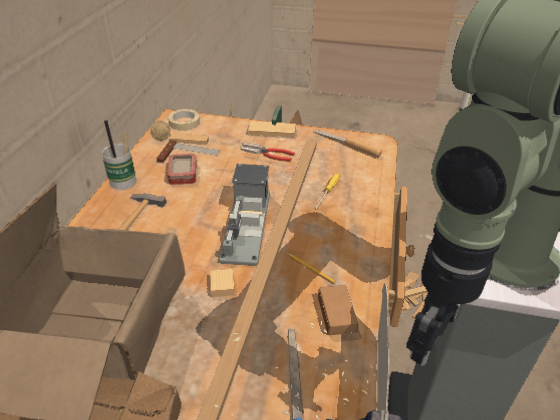

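The top view shows the gauge at about (270,182) with its box at (310,175), and the screwdriver tip at about (312,255) with the handle at (360,266). I'll write helpers and take an enlarged crop.

```bash
cat > h.py <<'E'
import numpy as np, cv2
from scipy.spatial.transform import Rotation as R
from rig import observe, eyes
def rot(q): return R.from_quat([q[1],q[2],q[3],q[0]])
def ray(m,u,v):
    d=np.array([(u-m['cx'])/m['fx'],(v-m['cy'])/m['fy']]); s=d.copy()
    for _ in range(10): s=d/(1+m['k1']*(s@s))
    return rot(m['attitude']).apply([s[0],s[1],1])
def at_z(m,u,v,z):
    r=ray(m,u,v); return m['position']+r*(z-m['position'][2])/r[2]
def proj(m,P):
    c=rot(m['attitude']).inv().apply(np.atleast_2d(P)-m['position']); s=c[:,:2]/c[:,2:]
    s=s*(1+m['k1']*(s**2).sum(1,keepdims=True))
    return s*[m['fx'],m['fy']]+[m['cx'],m['cy']]
def crop(n,x,y,w,h,k,out):
    i=cv2.imread(n)[y:y+h,x:x+w]; cv2.imwrite(out,cv2.resize(i,None,fx=k,fy=k,interpolation=cv2.INTER_CUBIC))
E
python3 - <<'E'
from h import *
crop('pics/top0.png',195,140,200,145,4,'pics/topc.png')
E
```

```text
(no output)
```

View pics/topc.png

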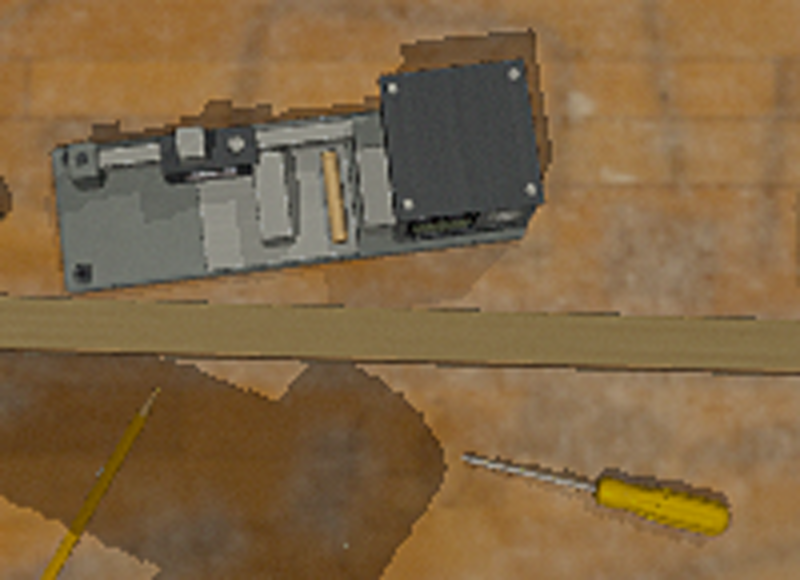

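Crop: box top corners (380,75), (520,60), (543,205), (398,218). Base corners (54,148), (68,292), (525,238). Lug top (190,143), dowel (328,155)–(341,240), screwdriver tip (465,457), handle end (728,520).

```bash
cat > fit.py <<'E'
from h import *
from scipy.optimize import least_squares
m=eyes.camera_model('top')
px=lambda u,v:np.array([195+(u+.5)/4-.5,140+(v+.5)/4-.5])
obj=np.array([[45,140,14],[-45,140,14],[-45,-140,14],[-40,-140,92],[-40,-60,92],])/1e3
im=np.array([px(*p) for p in [(54,149),(66,290),(526,236),(543,205),(398,218)]])
def W(p,o): return R.from_euler('z',p[2]).apply(o)+[p[0],p[1],0]
f=least_squares(lambda p:(proj(m,W(p,obj))-im).ravel(),[.5,.1,0])
print('gauge',f.x, 'res',f.fun.round(2))
def G(o): return W(f.x,np.array(o,float)/1e3)
inv=lambda P:(R.from_euler('z',-f.x[2]).apply(P-[f.x[0],f.x[1],0])*1e3).round(1)
for n,p,z in [('boxback',(380,75),.092),('boxback2',(520,60),.092),('lug',(190,143),.0745),('dowelA',(328,155),.026),('dowelB',(341,240),.026),('jawface',(297,200),.045)]:
    P=at_z(m,*px(*p),z);print(n,P.round(4),inv(P))
T=at_z(m,*px(465,457),.0026);H=at_z(m,*px(728,520),.01);N=at_z(m,*px(598,488),.01)
print('tip',T,'end',H,'neck',N,np.linalg.norm(H-T), 'ang',np.arctan2(*(T-H)[[1,0]]))
print('hole',G([-40,-100,60]))
print('batten',at_z(m,*px(300,300),.021),at_z(m,*px(300,357),.021))
E
python3 fit.py
```

```text
gauge [0.64142819 0.04278844 0.116734  ] res [-0.7  -0.6  -0.29  0.42  0.54  0.71 -0.3  -0.65  0.72  0.1 ]
boxback [ 0.6922 -0.0101  0.092 ] [ 44.3 -58.5  92. ]
boxback2 [ 0.7013 -0.0901  0.092 ] [  43.9 -139.    92. ]
lug [0.6566 0.0987 0.0745] [21.6 53.8 74.5]
dowelA [0.6618 0.0191 0.026 ] [ 17.5 -25.8  26. ]
dowelB [0.6097 0.0114 0.026 ] [-35.1 -27.5  26. ]
jawface [0.6298 0.0375 0.045 ] [-12.2  -3.9  45. ]
tip [ 0.48260613 -0.06268016  0.0026    ] end [ 0.44465311 -0.21714614  0.01      ] neck [ 0.46358207 -0.14062791  0.01      ] 0.15923231943569885 ang 1.329864347302125
hole [ 0.61334733 -0.06118975  0.06      ]
batten [0.5743215  0.03575928 0.021     ] [0.54011051 0.03566777 0.021     ]
```

```bash
cat >> h.py <<'E'
def shift(target):
    """tool-frame shift (mm) from measured TCP to world target, and tool yaw of y"""
    s=observe(); r=rot(s['tcp_rot']); y=r.as_matrix()[:,1]
    print('t',s['time'],'TCP',s['position'].round(4),'yaw_y',np.degrees(np.arctan2(y[1],y[0])).round(2),'z',r.as_matrix()[:,2].round(4),
      'shift mm',(r.inv().apply(np.array(target)-s['position'])*1e3).round(1),'F',s['ft_force'].round(1),'q',s['q'].round(2),'op',s['opening'])
E
python3 - <<'E'
from h import *
from fit import G
print(G([21.6,92,100]))
E
```

```text
gauge [0.64142819 0.04278844 0.116734  ] res [-0.7  -0.6  -0.29  0.42  0.54  0.71 -0.3  -0.65  0.72  0.1 ]
boxback [ 0.6922 -0.0101  0.092 ] [ 44.3 -58.5  92. ]
boxback2 [ 0.7013 -0.0901  0.092 ] [  43.9 -139.    92. ]
lug [0.6566 0.0987 0.0745] [21.6 53.8 74.5]
dowelA [0.6618 0.0191 0.026 ] [ 17.5 -25.8  26. ]
dowelB [0.6097 0.0114 0.026 ] [-35.1 -27.5  26. ]
jawface [0.6298 0.0375 0.045 ] [-12.2  -3.9  45. ]
tip [ 0.48260613 -0.06268016  0.0026    ] end [ 0.44465311 -0.21714614  0.01      ] neck [ 0.46358207 -0.14062791  0.01      ] 0.15923231943569885 ang 1.329864347302125
hole [ 0.61334733 -0.06118975  0.06      ]
batten [0.5743215  0.03575928 0.021     ] [0.54011051 0.03566777 0.021     ]
[0.65216604 0.13667805 0.1       ]
```

Request:
send_rows(series=[[[0, 0, 0], [0, 0, -8.3], 1], [[0, 0, 0], [0, 0, -8.3], 1], [[0, 0, 0], [0, 0, -8.3], 1], [[0, 0, 0], [0, 0, -8.3], 1]])

```text
time: 0.5
position: [0.2448, 0.4921, 0.2308]
tcp_rot: [-0.0, -0.062, 0.998, -0.0]
ft_force: [-0.4, 0.7, 0.5]
opening: 0.0283
```

Run:
```python
from h import *
from fit import G
shift(G([21.6,92,100]))
```

```text
gauge [0.64142819 0.04278844 0.116734  ] res [-0.7  -0.6  -0.29  0.42  0.54  0.71 -0.3  -0.65  0.72  0.1 ]
boxback [ 0.6922 -0.0101  0.092 ] [ 44.3 -58.5  92. ]
boxback2 [ 0.7013 -0.0901  0.092 ] [  43.9 -139.    92. ]
lug [0.6566 0.0987 0.0745] [21.6 53.8 74.5]
dowelA [0.6618 0.0191 0.026 ] [ 17.5 -25.8  26. ]
dowelB [0.6097 0.0114 0.026 ] [-35.1 -27.5  26. ]
jawface [0.6298 0.0375 0.045 ] [-12.2  -3.9  45. ]
tip [ 0.48260613 -0.06268016  0.0026    ] end [ 0.44465311 -0.21714614  0.01      ] neck [ 0.46358207 -0.14062791  0.01      ] 0.15923231943569885 ang 1.329864347302125
hole [ 0.61334733 -0.06118975  0.06      ]
batten [0.5743215  0.03575928 0.021     ] [0.54011051 0.03566777 0.021     ]
t 0.5 TCP [0.2448 0.4921 0.2308] yaw_y 97.08 z [-6.e-04 -9.e-04 -1.e+00] shift mm [-360.5 -402.8  130.9] F [-0.4  0.7  0.5] q [ 0.97  0.33 -0.19  1.05 -0.    0.85] op 0.028317065675860814
```

Request:
send_rows(series=[[[-0.012, -0.042, 0], [0, 0, 0], 1], [[-0.012, -0.042, 0], [0, 0, 0], 1], [[-0.012, -0.042, 0], [0, 0, 0], 1], [[-0.012, -0.042, 0], [0, 0, 0], 1], [[-0.012, -0.042, 0], [0, 0, 0], 1], [[-0.012, -0.042, 0], [0, 0, 0], 1], [[-0.012, -0.042, 0], [0, 0, 0], 1], [[-0.012, -0.042, 0], [0, 0, 0], 1]])

```text
time: 1.3
position: [0.38, 0.1683, 0.2312]
tcp_rot: [-0.0, -0.059, 0.998, -0.0]
ft_force: [0.9, 0.5, -0.8]
opening: -0.0001
```

Request:
send_rows(series=[[[-0.034, -0.008, 0.01], [0, 0, 0], 1], [[-0.034, -0.008, 0.01], [0, 0, 0], 1], [[-0.034, -0.008, 0.01], [0, 0, 0], 1], [[-0.034, -0.008, 0.01], [0, 0, 0], 1], [[-0.034, -0.008, 0.01], [0, 0, 0], 1], [[-0.034, -0.008, 0.01], [0, 0, 0], 1], [[-0.034, -0.008, 0.01], [0, 0, 0], 1]])

```text
time: 2.0
position: [0.6237, 0.142, 0.1602]
tcp_rot: [-0.001, -0.059, 0.998, -0.0]
ft_force: [-0.4, -0.3, -0.1]
opening: -0.0003
```

```bash
python3 - <<'E' | tail -1
from h import *
from fit import G
crop_=eyes.get_image('wrist'); cv2.imwrite('pics/w1.png',crop_)
shift(G([21.6,92,100]))
E
```

```text
t 2.05 TCP [0.6282 0.1407 0.1577] yaw_y 96.62 z [ 1.2e-03 -8.0e-04 -1.0e+00] shift mm [-23.3  -6.7  57.8] F [6.4 0.  0.1] q [ 0.11  0.55 -0.04  0.98 -0.   -0.01] op 0.00016460935490949724
```

View pics/w1.png

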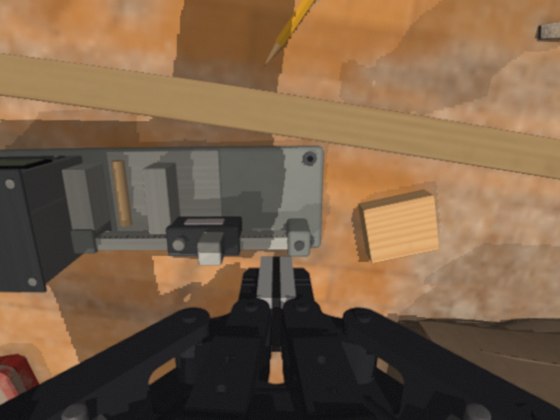

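The wrist view is from behind the gauge. Lug at (210,248), end post (300,240), closed fingertips at (277,265), dowel (120,195). The fingers are on the +y side of the lug.

Request:
send_rows(series=[[[-0.007, -0.002, 0.02], [0, 0, 0], 1], [[-0.007, -0.001, 0.02], [0, 0, 0], 1], [[0, 0, 0.01], [0, 0, 0], 1], [[0, 0, 0], [0, 0, 0], 1], [[0, 0, 0], [0, 0, 0], 1]])

```text
time: 2.55
position: [0.6366, 0.1411, 0.1116]
tcp_rot: [-0.0, -0.059, 0.998, -0.0]
ft_force: [0.9, -1.2, 0.3]
opening: 0.0002
```

```bash
python3 - <<'E' | tail -4
from h import *
from fit import G,inv,f
i=eyes.get_image('wrist');m=eyes.camera_model('wrist'); cv2.imwrite('pics/w2.png',i)
print({k:np.round(v,4) for k,v in m.items()})
print(inv(observe()['position']))
shift(G([21.6,92,58]))
E
```

```text
batten [0.5743215  0.03575928 0.021     ] [0.54011051 0.03566777 0.021     ]
{'fx': np.float64(354.4258), 'fy': np.float64(354.4258), 'cx': np.float64(275.8165), 'cy': np.float64(208.7335), 'k1': np.float64(-0.0432), 'position': array([0.5629, 0.1323, 0.2554]), 'attitude': array([0.0975, 0.6567, 0.7396, 0.1103])}
[  7.2  98.2 112.3]
t 2.6 TCP [0.6371 0.1412 0.1123] yaw_y 96.75 z [ 9.e-04  1.e-04 -1.e+00] shift mm [-14.4  -6.2  54.3] F [-0.1 -0.9  0.3] q [ 0.11  0.6  -0.06  0.9   0.   -0.01] op 1.3500787562517003e-05
```

View pics/w2.png

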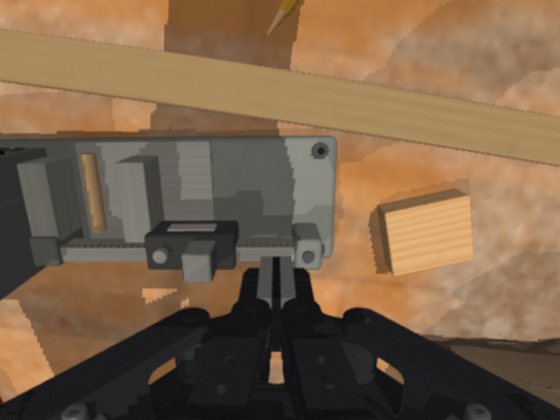

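Lug spans columns 183–215; post top at about (307,255); base corner at (337,138).

```bash
python3 - <<'E' | tail -6
from h import *
from fit import inv
m=eyes.camera_model('wrist')
for n,u,v,z in [('lug',198,271,.0745),('post',308,257,.049),('corner',337,137,.014),('anvilface',68,157,.045),('jawL',118,162,.045),('dowel',90,155,.026)]:
    print(n,inv(at_z(m,u,v,z)))
E
```

```text
lug [24.4 54.3 74.5]
post [ 27.3 118.8  49. ]
corner [-44.6 139.3  14. ]
anvilface [-35.9 -27.2  45. ]
jawL [-32.8   3.2  45. ]
dowel [-34.3 -23.5  26. ]
```

Request:
send_rows(series=[[[-0.015, -0.006, 0.018], [0, 0, 0], 1], [[0, 0, 0.018], [0, 0, 0], 1], [[0, 0, 0.018], [0, 0, 0], 1], [[0, -0.01, 0], [0, 0, 0], 1], [[0, -0.01, 0], [0, 0, 0], 1], [[0, -0.008, 0], [0, 0, 0], 1], [[0, -0.006, 0], [0, 0, 0], 1], [[0, 0, 0], [0, 0, 0], 1]])

```text
time: 3.4
position: [0.6573, 0.1017, 0.0584]
tcp_rot: [0.001, -0.058, 0.998, -0.0]
ft_force: [0.2, 0.3, 0.9]
opening: -0.0001
```

```bash
python3 - <<'E' | tail -2
from h import *
from fit import G,inv
print(inv(observe()['position']))
shift(G([21.6,42,58]))
E
```

```text
[22.7 56.6 58.4]
t 3.4 TCP [0.6573 0.1017 0.0584] yaw_y 96.66 z [ 1.6e-03 -8.0e-04 -1.0e+00] shift mm [  1.1 -14.6   0.4] F [0.2 0.3 0.9] q [ 0.04  0.68 -0.08  0.81 -0.   -0.07] op -6.656794628174243e-05
```

Request:
send_rows(series=[[[0, -0.005, 0], [0, 0, 0], 1], [[0, -0.005, 0], [0, 0, 0], 1], [[0, -0.003, 0], [0, 0, 0], 1]])

```text
time: 3.7
position: [0.6589, 0.09, 0.058]
tcp_rot: [0.001, -0.059, 0.998, 0.0]
ft_force: [0.5, 3.7, 2.6]
opening: -0.0
```

Request:
send_rows(series=[[[0, -0.002, 0], [0, 0, 0], 1], [[0, -0.002, 0], [0, 0, 0], 1]])

```text
time: 3.9
position: [0.6592, 0.0869, 0.0577]
tcp_rot: [0.001, -0.059, 0.998, 0.001]
ft_force: [-0.8, 8.4, 5.0]
opening: 0.0001
```

Request:
send_rows(series=[[[0, -0.002, 0], [0, 0, 0], 1], [[0, -0.002, 0], [0, 0, 0], 1]])

```text
time: 4.1
position: [0.6592, 0.0867, 0.0578]
tcp_rot: [0.001, -0.06, 0.998, 0.005]
ft_force: [-1.5, 17.9, 5.5]
opening: -0.0001
```

```bash
python3 - <<'E' | tail -2
from h import *
from fit import G,inv
cv2.imwrite('pics/w3.png',eyes.get_image('wrist'))
print(inv(observe()['position']))
shift(G([21.6,42,58]))
E
```

```text
[22.7 41.6 57.8]
t 4.15 TCP [0.6592 0.0868 0.0578] yaw_y 96.9 z [ 6.0e-04  9.9e-03 -1.0e+00] shift mm [ 1.1  0.4 -0.2] F [-0.4 14.5  4.5] q [ 0.02  0.68 -0.08  0.81  0.01 -0.11] op -0.00014693843128021255
```

View pics/w3.png

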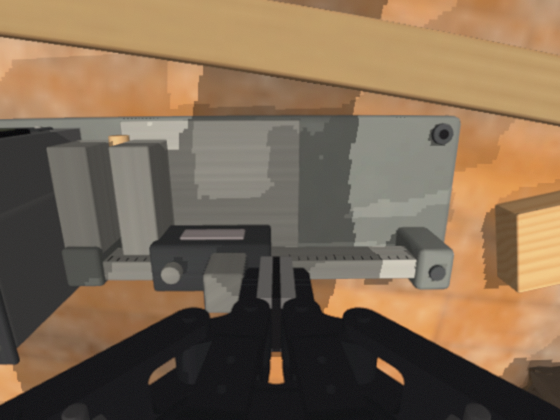

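The dowel is pinched between the anvil (80,200) and the jaw (140,200); only its end shows, at (118,139). Next I retreat and look at the box front.

Request:
send_rows(series=[[[0, 0.012, 0], [0, 0, 0], 1], [[0, 0.008, -0.01], [0, 0, 0], 1], [[0, 0, -0.04], [0, 0, 0], 1], [[0.0, 0, -0.04], [0, 0, 0], 1], [[0.04, -0.02, -0.02], [0, 0, 0], 1], [[0.04, -0.04, 0], [0, 0, 0], 1], [[0.04, -0.04, 0], [0, 0, 0], 1], [[0.04, -0.04, 0], [0, 0, 0], 1]])

```text
time: 4.95
position: [0.5251, -0.0419, 0.168]
tcp_rot: [0.0, -0.059, 0.998, -0.001]
ft_force: [0.4, -0.5, 0.4]
opening: -0.0001
```

```bash
python3 - <<'E' | tail -6
from h import *
from fit import G,inv
m=eyes.camera_model('wrist'); s=observe(); r=rot(s['tcp_rot'])
print('cam pos in tool',r.inv().apply(m['position']-s['position']).round(4))
print('cam axes in tool (rows x,y,z)\n',(r.inv()*rot(m['attitude'])).as_matrix().T.round(3))
shift(G([-110,-100,170]))
E
```

```text
cam pos in tool [ 7.460e-02 -1.000e-04 -1.432e-01]
cam axes in tool (rows x,y,z)
 [[ 0.001  1.    -0.   ]
 [-0.957  0.001 -0.29 ]
 [-0.29   0.001  0.957]]
t 4.95 TCP [ 0.5251 -0.0419  0.168 ] yaw_y 96.78 z [ 6.0e-04 -2.3e-03 -1.0e+00] shift mm [-15.3 -29.4  -1.9] F [ 0.4 -0.5  0.4] q [-0.22  0.34 -0.35  0.88 -0.   -0.34] op -7.456363615637387e-05
```

Request:
send_rows(series=[[[-0.008, -0.03, 0.007], [0, 0, 0], 1], [[0, 0, 0], [0, -8.5, 0], 1], [[0, 0, 0], [0, -8.5, 0], 1], [[0, 0, 0], [0, -8.5, 0], 1], [[0, 0, 0], [0, -8.5, 0], 1], [[0, 0, 0], [0, 0, 0], 1], [[0, 0, 0], [0, 0, 0], 1]])

```text
time: 5.65
position: [0.5376, -0.0698, 0.1601]
tcp_rot: [0.286, -0.055, 0.957, 0.017]
ft_force: [1.9, -0.6, 1.0]
opening: 0.0
```

```bash
python3 - <<'E' | tail -6
from h import *
import json
from fit import G,inv
m=eyes.camera_model('wrist'); i=eyes.get_image('wrist'); cv2.imwrite('pics/w4.png',i)
json.dump({k:np.asarray(v).tolist() for k,v in m.items()},open('m4.json','w'))
print(proj(m,np.array([G([-40,-100,60]),G([-40,-140,0]),G([-40,-60,92])])))
shift(G([-118,-100,161]))
E
```

```text
hole [ 0.61334733 -0.06118975  0.06      ]
batten [0.5743215  0.03575928 0.021     ] [0.54011051 0.03566777 0.021     ]
[[275.33977042 210.59342903]
 [231.0533195  159.43813747]
 [329.62645566 244.0129694 ]]
t 5.7 TCP [ 0.5402 -0.0705  0.1618] yaw_y 96.69 z [ 0.5478  0.0633 -0.8342] shift mm [ 4.   0.8 -1.7] F [ 0.1 -0.8  1.1] q [-0.43  0.09 -0.91  0.06  0.29 -0.47] op 1.5489975038623324e-05
```

View pics/w4.png

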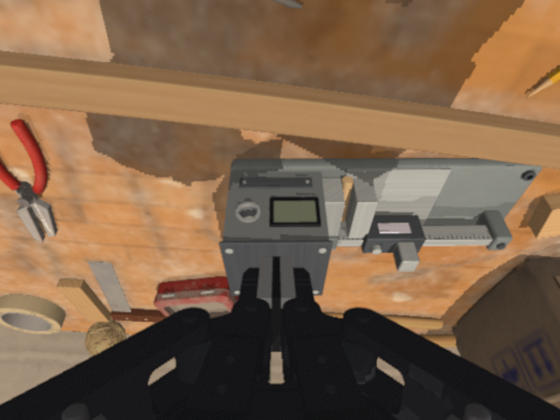

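The hole shows at about (248,212), so it's off the box centre. I'll enlarge it to measure.

Run:
```python
from h import *
crop('pics/w4.png',210,150,130,105,6,'pics/w4c.png')
```

```text
(no output)
```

View pics/w4c.png

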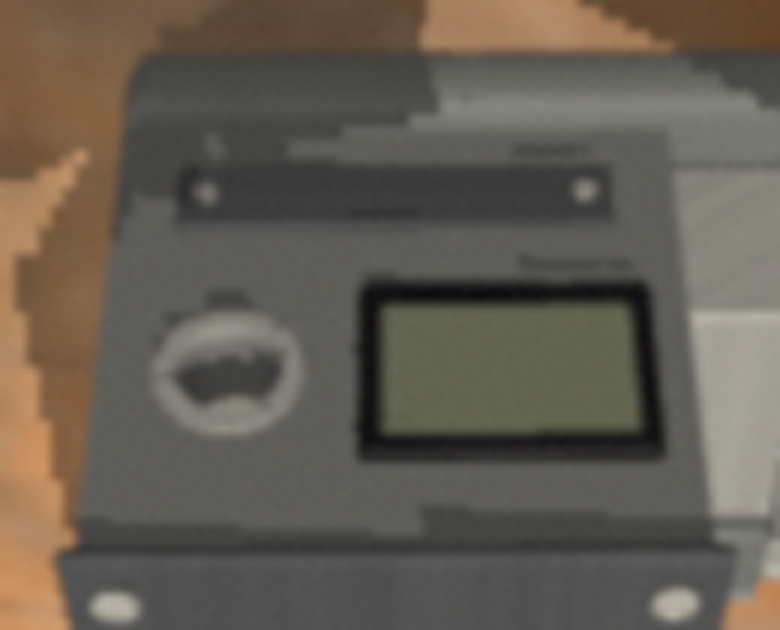

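Ring centre is crop (229,373), which is image (247.8,211.8). Box side edges at that height are crop x≈97 and 697.

```bash
python3 - <<'E' | tail -8
from h import *
import json
from fit import f,inv,G
m={k:np.array(v) for k,v in json.load(open('m4.json')).items()}
n=R.from_euler('z',f.x[2]).apply([1,0,0]); p0=G([-40,0,0])
for nm,u,v in [('hole',229,373),('L',98,373),('R',694,373),('Lbot',120,240),('Rbot',672,170),('ringL',155,373),('ringR',303,373)]:
    r=ray(m,210+(u+.5)/6-.5,150+(v+.5)/6-.5); P=m['position']+r*((p0-m['position'])@n)/(r@n)
    print(nm,P.round(4),inv(P))
# depth check using known height 60
r=ray(m,247.75,211.75);P=m['position']+r*(.06-m['position'][2])/r[2];print('at z=.06',P.round(4),inv(P))
E
```

```text
hole [ 0.6159 -0.0829  0.0612] [ -40.  -121.8   61.2]
L [ 0.6179 -0.1001  0.0611] [ -40.  -139.2   61.1]
R [ 0.6087 -0.0219  0.0612] [-40.  -60.5  61.2]
Lbot [ 0.6178 -0.0992  0.0372] [ -40.  -138.2   37.2]
Rbot [ 0.6087 -0.0217  0.0236] [-40.  -60.2  23.6]
ringL [ 0.617  -0.0926  0.0611] [ -40.  -131.6   61.1]
ringR [ 0.6148 -0.0732  0.0612] [ -40.  -112.1   61.2]
at z=.06 [ 0.6173 -0.0829  0.06  ] [ -38.6 -122.    60. ]
```

Request:
send_rows(series=[[[0, 0, 0], [0, 8.5, 0], 0.5], [[0, 0, 0], [0, 8.5, 0], 0.5], [[0, 0, 0], [0, 8.5, 0], 0.3], [[0, 0, 0], [0, 8.5, 0], 0], [[0.033, -0.033, 0], [0, 0, 0], 0], [[0.033, -0.033, 0], [0, 0, 0], 0], [[0.032, -0.032, 0], [0, 0, 0], 0], [[0, 0, 0], [0, 0, -8.5], 0]])

```text
time: 6.5
position: [0.4532, -0.1828, 0.1618]
tcp_rot: [-0.001, -0.132, 0.991, -0.001]
ft_force: [0.9, 0.8, 0.3]
opening: 0.0856
```

Request:
send_rows(series=[[[0, 0, 0], [0, 0, -8.5], 0], [[0, 0, 0], [0, 0, -8.5], 0], [[0, 0, 0], [0, 0, -8.5], 0], [[0, 0, 0], [0, 0, -8.5], 0], [[0, 0, 0], [0, 0, -8.5], 0], [[0, 0, 0], [0, 0, -8.5], 0], [[0, 0, 0], [0, 0, -8.5], 0], [[0, 0, 0], [0, 0, -1.5], 0]])

```text
time: 7.3
position: [0.4557, -0.1795, 0.162]
tcp_rot: [-0.0, -0.618, 0.786, -0.001]
ft_force: [0.1, 0.2, -0.8]
opening: 0.0857
```

Request:
send_rows(series=[[[0, 0, 0], [0, 0, 0], 0], [[0, 0, 0], [0, 0, 0], 0]])

```text
time: 7.5
position: [0.4536, -0.1785, 0.1605]
tcp_rot: [-0.0, -0.617, 0.787, 0.0]
ft_force: [0.8, 1.0, -0.2]
opening: 0.0855
```

```bash
python3 - <<'E' | tail -4
from h import *
import json
shift([.4538,-.1797,.10])
m=eyes.camera_model('wrist'); i=eyes.get_image('wrist'); cv2.imwrite('pics/w5.png',i)
json.dump({k:np.asarray(v).tolist() for k,v in m.items()},open('m5.json','w'))
print(proj(m,np.array([[.4826,-.0627,.0026],[.4538,-.1797,.01],[.4636,-.1406,.01]])))
E
```

```text
t 7.5 TCP [ 0.4536 -0.1785  0.1605] yaw_y 166.13 z [-4.e-04 -2.e-04 -1.e+00] shift mm [ 1.1 -0.5 60.5] F [ 0.8  1.  -0.2] q [-0.53  0.28 -0.46  0.84 -0.   -1.86] op 0.08546313536280191
[[274.6454454  308.98118203]
 [274.50689184 190.76532775]
 [274.35840124 234.94279651]]
```

View pics/w5.png

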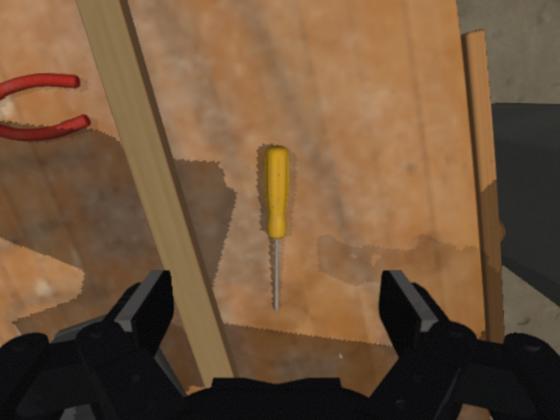

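The screwdriver is upright and centred: handle end (278,147), neck (277,236), tip (277,309). That matches the projections to about 1 mm. Going down.

Request:
send_rows(series=[[[0.001, 0.001, 0.03], [0, 0, 0], 0], [[0, 0, 0.03], [0, 0, 0], 0], [[0, 0, 0.03], [0, 0, 0], 0], [[0, 0, 0.03], [0, 0, 0], 0], [[0, 0, 0.02], [0, 0, 0], 0], [[0, 0, 0.01], [0, 0, 0], 0], [[0, 0, 0], [0, 0, 0], 0], [[0, 0, 0], [0, 0, 0], 0]])

```text
time: 8.35
position: [0.4517, -0.1791, 0.0104]
tcp_rot: [-0.0, -0.617, 0.787, 0.0]
ft_force: [-0.9, -0.3, 0.6]
opening: 0.0853
```

```bash
python3 - <<'E' | tail -4
from h import *
shift([.4538,-.1797,.003])
E
```

```text
t 8.35 TCP [ 0.4517 -0.1791  0.0104] yaw_y 166.2 z [-2.e-04  2.e-04 -1.e+00] shift mm [ 0.1 -2.2  7.4] F [-0.9 -0.3  0.6] q [-0.53  0.49 -0.62  0.46  0.   -1.86] op 0.085336065567073
```

Request:
send_rows(series=[[[0, -0.002, 0.007], [0, 0, 0], 0], [[0, 0, 0], [0, 0, 0], 0.5], [[0, 0, 0], [0, 0, 0], 1], [[0, 0, 0], [0, 0, 0], 1], [[0, 0, 0], [0, 0, 0], 1], [[0, 0, 0], [0, 0, 0], 1], [[0, 0, 0], [0, 0, 0], 1], [[0, 0, 0], [0, 0, 0], 1]])

```text
time: 9.15
position: [0.4533, -0.1793, 0.0031]
tcp_rot: [0.0, -0.617, 0.787, 0.0]
ft_force: [-0.4, 0.5, 5.2]
opening: 0.0172
```

Request:
send_rows(series=[[[0, 0, -0.01], [0, 0, 0], 1], [[0, 0, -0.02], [0, 0, 0], 1], [[0, 0, -0.03], [0, 0, 0], 1], [[0, 0, -0.03], [0, 0, 0], 1], [[0, 0, -0.02], [0, 0, 0], 1], [[0, 0, 0], [0, 0, 0], 1]])

```text
time: 9.75
position: [0.455, -0.1804, 0.1158]
tcp_rot: [0.001, -0.617, 0.787, -0.002]
ft_force: [0.8, -0.1, -1.1]
opening: 0.0176
```

Request:
send_rows(series=[[[0, 0, 0], [0, 0, 8.5], 1], [[0, 0, 0], [0, 0, 8.5], 1], [[0, 0, 0], [0, 0, 8.5], 1], [[0, 0, 0], [0, 0, 8.5], 1], [[0, 0, 0], [0, 0, 8.5], 1], [[0, 0, 0], [0, 0, 8.5], 1], [[0, 0, 0], [0, 0, 8.5], 1], [[0, 0, 0], [0, 0, 8.5], 1]])

```text
time: 10.55
position: [0.4523, -0.1788, 0.1117]
tcp_rot: [-0.001, -0.069, 0.998, 0.001]
ft_force: [0.2, -0.3, -0.8]
opening: 0.0179
```

Request:
send_rows(series=[[[0, 0, 0], [0, 0, 1.5], 1], [[0, 0, 0], [0, -5.4, 0], 1], [[0, 0, 0], [0, 0, 0], 1], [[0, 0, 0], [0, 0, 0], 1]])

```text
time: 10.95
position: [0.4524, -0.1792, 0.1126]
tcp_rot: [0.046, -0.059, 0.997, 0.003]
ft_force: [0.5, 0.9, -0.9]
opening: 0.0175
```

```bash
python3 - <<'E' | tail -8
from h import *
from fit import G,inv
m=eyes.camera_model('wrist'); s=observe();r=rot(s['tcp_rot'])
shift(G([-200,-122,80]))
print(inv(s['position']))
cv2.imwrite('pics/w6.png',eyes.get_image('wrist')); 
tip=s['position']+r.apply([-.1205,0,.0005]); hd=s['position']+r.apply([0,0,-.006])
print('tip',tip.round(4),inv(tip))
for n in('top','side'):
    cv2.imwrite(f'pics/{n}6.png',eyes.get_image(n)); print(n,proj(eyes.camera_model(n),np.array([tip,hd,G([-40,-122,60])])).round(1).tolist())
print(proj(m,np.array([tip,hd])))
a=[cv2.resize(cv2.imread(f'pics/{n}6.png')[y:y+130,x:x+130],None,fx=3,fy=3,interpolation=cv2.INTER_CUBIC) for n,x,y in (('top',270,140),('side',210,140))]
cv2.imwrite('pics/six.png',np.hstack(a))
E
```

```text
batten [0.5743215  0.03575928 0.021     ] [0.54011051 0.03566777 0.021     ]
t 10.95 TCP [ 0.4524 -0.1792  0.1126] yaw_y 96.74 z [ 0.0906  0.0119 -0.9958] shift mm [-10.7  76.4  33.8] F [ 0.5  0.9 -0.9] q [-0.57  0.28 -0.6   0.62  0.06 -0.68] op 0.01747004869368243
[-213.6 -198.4  112.6]
tip [ 0.5716 -0.1651  0.1231] [ -93.6 -198.3  123.1]
top [[361.6, 208.0], [369.5, 263.4], [320.8, 194.1]]
side [[290.1, 144.8], [335.2, 148.9], [266.9, 179.3]]
[[275.62289068 467.01287913]
 [275.77024489 281.65710244]]
```

View pics/six.png

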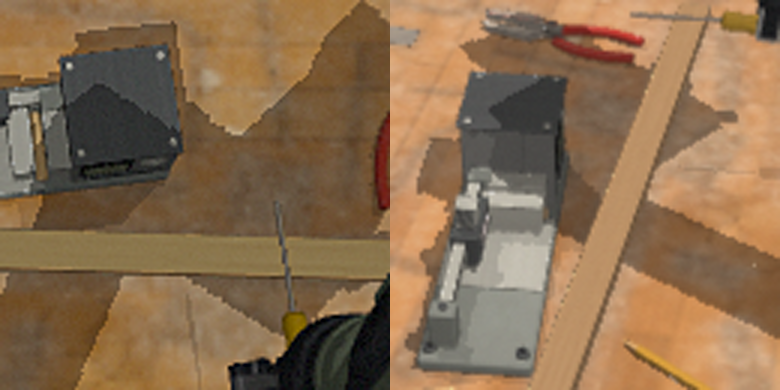

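The tip is at top (362.2,207.5) against predicted (361.6,208.0), and side (290.6,145.0) against predicted (290.1,144.8). The grasp model holds to about 1 mm.

```bash
python3 - <<'E' | tail -1
from h import *
from fit import G
shift(G([-190,-122,49.5]))
E
```

```text
t 11.1 TCP [ 0.4538 -0.1796  0.113 ] yaw_y 96.76 z [ 0.0923  0.0113 -0.9957] shift mm [-16.3  76.9  65.3] F [ 0.3  0.5 -1.1] q [-0.57  0.28 -0.6   0.61  0.06 -0.68] op 0.017528104432736894
```

Request:
send_rows(series=[[[-0.004, 0.02, 0.016], [0, 0, 0], 1], [[-0.004, 0.02, 0.016], [0, 0, 0], 1], [[-0.004, 0.02, 0.016], [0, 0, 0], 1], [[-0.004, 0.017, 0.017], [0, 0, 0], 1], [[0, 0, 0], [0, 0, 0], 1], [[0, 0, 0], [0, 0, 0], 1], [[0, 0, 0], [0, 0, 0], 1]])

```text
time: 11.8
position: [0.467, -0.1011, 0.0503]
tcp_rot: [0.047, -0.058, 0.997, 0.003]
ft_force: [-0.6, -0.1, -1.0]
opening: 0.0177
```

```bash
cat > chk.py <<'E'
from h import *
from fit import G,inv
import sys
k=sys.argv[1]; s=observe();r=rot(s['tcp_rot'])
shift(G([-190,-122,49.5]))
tip=s['position']+r.apply([-.1205,0,.0005]); print('tip g',inv(tip))
c=[]
for n in('top','side'):
    i=eyes.get_image(n); p=proj(eyes.camera_model(n),np.array([tip,G([-40,-122,60])]));x,y=(p.mean(0)-32).astype(int)
    print(n,((p-[x,y])*6).round(0).tolist(),p.round(1).tolist()); c.append(cv2.resize(i[y:y+65,x:x+65],None,fx=6,fy=6,interpolation=cv2.INTER_CUBIC))
cv2.imwrite(f'pics/c{k}.png',np.hstack(c))
E
python3 chk.py 7 | tail -4
```

```text
t 11.8 TCP [ 0.467  -0.1011  0.0503] yaw_y 96.7 z [ 0.0938  0.0106 -0.9955] shift mm [0.  0.6 0.8] F [-0.6 -0.1 -1. ] q [-0.4   0.36 -0.7   0.43  0.05 -0.51] op 0.017674974717664774
tip g [ -70.  -122.6   61.2]
top [[203.0, 232.0], [191.0, 157.0]] [[322.8, 206.7], [320.8, 194.1]]
side [[230.0, 195.0], [162.0, 194.0]] [[278.3, 179.5], [266.9, 179.3]]
```

View pics/c7.png

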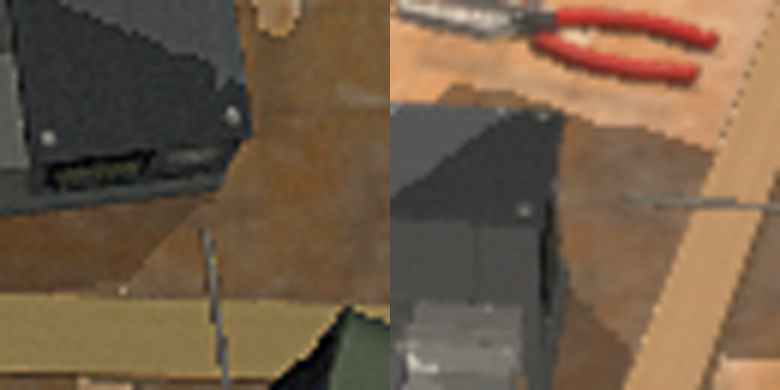

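Tip is at top crop (206,230) against predicted (203,232), and side (237,197) against (230,195): roughly 1 mm to the right and on height. I'll correct +1 mm in y and go in along the bore.

Request:
send_rows(series=[[[-0.01, 0.001, 0.001], [0, 0, 0], 1], [[-0.01, 0, 0.001], [0, 0, 0], 1], [[-0.008, 0, 0.001], [0, 0, 0], 1], [[-0.005, 0, 0.0005], [0, 0, 0], 1], [[-0.003, 0, 0], [0, 0, 0], 1], [[0, 0, 0], [0, 0, 0], 1], [[0, 0, 0], [0, 0, 0], 1]])

```text
time: 12.6
position: [0.5014, -0.0948, 0.0493]
tcp_rot: [0.046, -0.059, 0.997, 0.003]
ft_force: [0.6, -0.4, -0.4]
opening: 0.0175
```

```bash
python3 chk.py 8 | tail -4
```

```text
t 12.6 TCP [ 0.5014 -0.0948  0.0493] yaw_y 96.72 z [ 0.092   0.0118 -0.9957] shift mm [34.7 -1.6 -3.4] F [ 0.6 -0.4 -0.4] q [-0.36  0.41 -0.62  0.46  0.04 -0.47] op 0.01748797209200533
tip g [ -35.1 -120.3   60. ]
top [[191.0, 187.0], [197.0, 199.0]] [[319.8, 192.1], [320.8, 194.1]]
side [[192.0, 195.0], [204.0, 194.0]] [[265.0, 179.6], [266.9, 179.3]]
```

View pics/c8.png

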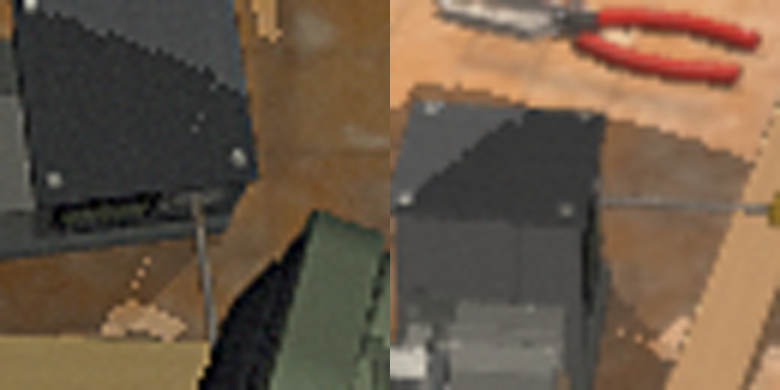

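The shaft enters the box front at top crop (197,200), on the predicted hole, with no force. Going on in small steps.

Request:
send_rows(series=[[[-0.003, 0, 0], [0, 0, 0], 1], [[-0.003, 0, 0.0005], [0, 0, 0], 1], [[0, 0, 0], [0, 0, 0], 1]])

```text
time: 13.0
position: [0.5082, -0.0943, 0.0496]
tcp_rot: [0.047, -0.059, 0.997, 0.003]
ft_force: [-0.8, -0.0, -0.9]
opening: 0.0171
```

Request:
send_rows(series=[[[-0.002, 0, 0], [0, 0, 0], 1], [[-0.002, 0, 0.0003], [0, 0, 0], 1], [[0, 0, 0], [0, 0, 0], 1]])

```text
time: 13.3
position: [0.5116, -0.0937, 0.0494]
tcp_rot: [0.046, -0.058, 0.997, 0.003]
ft_force: [-2.4, -0.8, -0.5]
opening: 0.0175
```

Request:
send_rows(series=[[[-0.002, 0, 0], [0, 0, 0], 1], [[0, 0, 0], [0, 0, 0], 1]])

```text
time: 13.5
position: [0.5133, -0.0935, 0.0496]
tcp_rot: [0.046, -0.058, 0.997, 0.003]
ft_force: [-1.9, 0.1, -0.7]
opening: 0.0178
```

Request:
send_rows(series=[[[-0.002, 0, 0], [0, 0, 0], 1], [[0, 0, 0], [0, 0, 0], 1], [[0, 0, 0], [0, 0, 0], 1]])

```text
time: 13.8
position: [0.5135, -0.0932, 0.0492]
tcp_rot: [0.044, -0.058, 0.997, 0.003]
ft_force: [-5.6, -1.2, -0.1]
opening: 0.0176
```

Request:
send_rows(series=[[[-0.001, 0, 0], [0, 0, 0], 1], [[0, 0, 0], [0, 0, 0], 1], [[0, 0, 0], [0, 0, 0], 1]])

```text
time: 14.1
position: [0.5135, -0.0931, 0.049]
tcp_rot: [0.044, -0.058, 0.997, 0.003]
ft_force: [-7.3, -2.1, 0.0]
opening: 0.0174
```

```bash
python3 chk.py 9 | tail -4; python3 -c "
from h import *
for _ in range(4):
    eyes.get_image('side'); print(observe()['ft_force'].round(2))"
```

```text
t 14.1 TCP [ 0.5135 -0.0931  0.049 ] yaw_y 96.66 z [ 0.0866  0.0113 -0.9962] shift mm [46.9 -2.  -4.7] F [-7.3 -2.1  0. ] q [-0.34  0.43 -0.59  0.48  0.04 -0.46] op 0.017355371895292813
tip g [ -22.8 -120.1   59. ]
top [[192.0, 175.0], [203.0, 217.0]] [[319.0, 187.1], [320.8, 194.1]]
side [[176.0, 196.0], [216.0, 194.0]] [[260.4, 179.6], [266.9, 179.3]]
[-7.05 -1.33  0.31]
[-7.53 -2.69 -0.2 ]
[-7.22 -1.38 -0.65]
[-7.36 -2.04  0.21]
```

The force holds steady at about 7 N, and the computed tip is 17.2 mm in from the front face. That is the button's hard stop (12 + 5 mm). Handing in.

```bash
python3 -c "
from rig import ticket,observe
print(ticket.job_done()); s=observe(); print(s['time'],s['ft_force'],s['opening'])"
```

```text
the job is handed in; nothing more can be done
None
the job is handed in; nothing more can be done
```

I shut the jaw on the dowel, then used the screwdriver to push the button in through the hole, and handed the job in still pushing at about 14.3 s. The hand-in gave no verdict.

- **Jaw:** I pushed the lug until it stopped at about 18 N. The wrist picture showed the dowel pinched between jaw and anvil, and later top and side pictures showed it still shut.
- **Screwdriver:** I gripped it across the handle (finger opening 17.5 mm), levelled its shaft and put it into the hole. The wrist camera placed the hole at gauge y ≈ -122 mm, off the centre of the box.
- **Last checks:** The push was steady at about 7 N with the computed tip 17.2 mm inside the front face, which matches the button's hard stop (12 + 5 mm). In the two free-space checks the tip was within about 1–2 mm of where I calculated it.
- **Not checked:** My 12 picture views were used up before the final push. I did not look at the jaw or dowel after it, though nothing touched them. The side force of about 1–3 N suggests the shaft may lightly touch the bore or that the grip turned slightly.

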